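# Check the brake levers of a timber trolley

### The job

Check the two trolley brake levers: with the outside of the fingers press the long lever in, away from you towards its bar, until it comes against its stop short of the bar, keep it there for a good second, then let it spring right out again. Then press the short lever in to its stop the same way and finish while still holding it there, so that the gap to the bar can be measured. Press firmly but without straining the levers, grip nothing and do not reach behind the blades, and leave the things lying around where they are.

Things in the scene. Friction and masses are not known exactly. Their poses are not given: they have to be found in the camera images.
- long_handle: Handle with the long lever, screwed to the bench: wooden foot 110 x 270 x 22 mm, two posts, a 250 mm bar with a black grip 35 mm thick, its axis 120 mm up. Origin on the bench under the bar's middle; y along the bar, z up; the lever is on its -x side, roughly towards the robot. Top at 143 mm. Left or right, place and yaw (up to 0.35 rad) vary.
- long_lever (a joint): Angle of the long lever about its upright pivot: 0 = fully out (at rest), 0.28 rad (16 deg) = against its stop. A return spring pushes it out; at the press point it takes about 2 N to start moving and 6.3 N to reach the stop, and the stop is rigid. There the blade's end still stands clear of the rubber grip by about 12 mm.
- long_pivot (a point): The long lever's pivot axis, at blade mid-height (120 mm up), 60 mm in front of the bar axis and 83 mm from the bar's middle towards the handle's +y.
- long_press (a point): Where to press: on the outer face of the long blade, at mid-height, 130 mm from the pivot. It moves with the lever. Its x axis points through the blade towards the bar (the way to press), y along the blade towards the pivot, z up. It travels about 36 mm from rest to stop. At rest the blade leans 0.15 rad away from the bar.
- long_tip (a point): The free end of the long lever's plain aluminium blade (rounded, 16 mm thick), which is 170 mm long from the pivot, 24 mm high (108 to 132 mm above the bench) and 10 mm thick. Axes as for long_press. Only the outer side of the blade is to be touched: it is not gripped or reached behind.
- short_handle: Handle with the short lever, screwed to the bench: wooden foot 110 x 210 x 22 mm, two posts, a 190 mm bar with a black grip 35 mm thick, its axis 120 mm up. Origin on the bench under the bar's middle; y along the bar, z up; the lever is on its -x side, roughly towards the robot. Top at 143 mm. Left or right, place and yaw (up to 0.35 rad) vary.
- short_lever (a joint): Angle of the short lever about its upright pivot: 0 = fully out (at rest), 0.34 rad (19 deg) = against its stop. A return spring pushes it out; at the press point it takes about 2 N to start moving and 6.3 N to reach the stop, and the stop is rigid. There the blade's end still stands clear of the rubber grip by about 15 mm.
- short_pivot (a point): The short lever's pivot axis, at blade mid-height (120 mm up), 60 mm in front of the bar axis and 53 mm from the bar's middle towards the handle's +y.
- short_press (a point): Where to press: on the outer face of the short blade, at mid-height, 80 mm from the pivot. It moves with the lever. Its x axis points through the blade towards the bar (the way to press), y along the blade towards the pivot, z up. It travels about 27 mm from rest to stop. At rest the blade leans 0.15 rad away from the bar.
- short_tip (a point): The free end of the short lever's plain aluminium blade (rounded, 16 mm thick), which is 105 mm long from the pivot, 24 mm high (108 to 132 mm above the bench) and 10 mm thick. Axes as for short_press. Only the outer side of the blade is to be touched: it is not gripped or reached behind.
- gouge: Leave alone: carving gouge lying on the bench, 235 mm long, 26 mm high. Origin under it.
- chisel: Leave alone: flat chisel lying on the bench, 235 mm long, 22 mm high. Origin under it.
- mallet: Leave alone: round wooden carver's mallet standing on its head, 84 mm across, 240 mm high. Origin under it.
- rosette: Leave alone: carved round wooden rosette, 90 mm across, 28 mm high. Origin under it.
- wax: Leave alone: small steel can of wax, 52 mm across, 75 mm high, standing between the two handles. Origin under it.
- offcut: Leave alone: wooden offcut 70 x 120 x 45 mm. Origin under it.
- mug: Leave alone: white mug 76 mm across, 90 mm high. Origin under it.

How it is judged:
By the outcome, as a careful person would: the job done as asked, in the order asked, and still so for the second after the job is handed in, while the arm keeps its last pose, push and grip.
It also fails if it takes over 56 s, if anything falls off the work surface, if the arm or the gripper's body presses on something with over 40 N, if the wrist force passes 120 N, or if a joint passes its speed limit or range.

### The arm

A 6-joint arm with a two-finger parallel gripper is mounted at the origin on the work surface. World frame = base frame: x ahead of the robot, y to its left, z up, the work surface at z = 0. Lengths are in m, angles in degrees, forces in N, time in s.
With the tool pointing down it reaches from about 0.35 to 0.85 m from the base axis. Payload 8.1 kg.
Tool frame: the origin (TCP) lies at the very end of the fingers, on their centre line; the grasp point (between the pads) lies 19 mm behind it; z points along the fingers, x is the direction in which the jaws open and shut, and the axes are right-handed (so a half turn about z gives the same grasp; the last joint's range is limited). The gripper opens to 85 mm and grips with 20 to 120 N. Pads are 22 mm wide; open, the fingers measure 114 mm over their backs; the gripper's body (76 mm by 85 mm) begins 54 mm behind the grasp point. The pads swing forward as they close: fully open they stand 13 mm farther back than shut.
Start: joints at [-76.627, 7.471, 85.268, -0, 87.261, -4.893], TCP at [0.188, -0.57, 0.231] pointing down, gripper open.
Joint ranges: [-169.43, 169.43], [-51.17, 129.36], [1.28, 143.12], [-76.62, 256.62], [0, 156.53], [-152.29, 152.29]. Speed limits (degrees/s): [136.94, 136.94, 159.86, 180, 180, 180].

### API

Orientations are given as a 3x3 rotation matrix whose columns are the frame's x, y, z axes.
In Python, from workcell import r gives the robot as it stands. The module is installed in compiled form; this text tells all that it offers.
- The arm moves only by the tool send_rows, never from a script. Its argument "plan" is a list that holds one entry, the list of rows, each a list of 7 numbers: the shift along the tool's x, y, z in cm, then the turn, a rotation vector about the tool's x, y, z in degrees, then the finger opening in cm, from 0 to 8.54. A call has 1 to 10 rows; each row is the pose to reach, as a shift and turn from the pose measured when the call began, along the tool's axes at that moment; what a row does not reach only later rows make up. A row lasts 1/10 s, in which the tool goes at most 50 mm and 8.59 degrees, less where a joint would pass 70% of its speed; a pose out of reach is approached as far as the arm can. A call with a gripper value outside its range is refused whole. The fingers move at their own pace and stop on an object; "force" is the grip in N (left out, the last holds). Time passes only in rows, so rows that repeat a pose let the fingers close. It gives the time, the measured TCP pose, the force and the opening at its end, in the units of the state.
- r.state(): the state, without advancing time (a new reading comes with each control period).
- r.read_camera(name): name is "side" or "top"; returns a dict with "frame" (420x560x3 uint8, blue, green, red), "range_z" (420x560 float32, m along the optical axis (not along the pixel's ray), 0 where there is no reading), "fx", "fy", "cx", "cy" (pixels), "k1" (the pictures are not rectified: a ray, as slopes to the right and down, at radius r is drawn at 1 + k1 r^2 times it, then the intrinsics apply), "R" (3x3) and "t" (3): a world point X has camera coordinates R X + t. Camera axes: x right, y down, z forward; pixel columns grow to the right and rows downward; lengths in m; the calibration is good to about 2 mm. A picture is of the moment at which its call begins.
- r.close_job(): hands the job in, once; it reports no verdict.
Trained networks look in the newest picture that a camera, given by its name, has taken for a name from the list of things; names that differ only in an ending like _2 or _b are one class to them, and where a whole thing is asked for, a point or a joint stands for the part that bears it (a point fixed in the world has none). Each returns a list of dicts, best first, with "conf" (0 to 1); they miss things now and then, are a little off and sometimes report something else, mostly with a low value. They report only what shows in the picture. A call takes as long as a camera call.
- r.look_for(target, camera): "extent" ([left, top, right, bottom] in pixels, round what is visible of it).
The state is a dict: "clock": time; "joint_positions": joint angles; "qd": joint speeds; "tau": joint torques, N m; "eef_pos": TCP position; "tool_rot": TCP orientation; "wrist_force": force on the tool from outside, world axes, zero at the start; "torque": the same for the moment, N m; "grip_width": finger opening in m.
Only numpy, scipy, OpenCV 4.12 (cv2) and the standard library are available. Lean on these libraries where they do the work, as an engineer would, in place of code of your own. Each camera call takes 0.05 s, during which the arm holds its last target. There are 200 camera calls.

## Working session

There is one attempt and no reset: what is moved stays moved. The work goes in short steps, Python scripts to look and compute and a tool call to move; the robot and the scene stay as the last step left them, time stands still between calls to the robot, and variables do not carry over. Pictures are saved under pics/ and viewed, about 8 in all and at most 12, crops included, and the job is handed in when it is done.

Besides the shell and the picture viewer there is one more tool, called after ">>>" by a JSON object that holds its "op" and its "data", one argument or row to a line. send_rows: Moves the arm, as the interface text tells. Its arguments: {"type":"object","properties":{"plan":{"type":"array"},"force":{"type":"number"}},"required":["plan"]}

```bash
mkdir -p pics
cat > h.py <<'E'
import numpy as np, cv2
from workcell import r
def cloud(c):
    z=c["range_z"]; h,w=z.shape
    v,u=np.mgrid[0:h,0:w]
    K=np.array([[c["fx"],0,c["cx"]],[0,c["fy"],c["cy"]],[0,0,1.]])
    p=cv2.undistortPoints(np.stack([u,v],-1).reshape(-1,1,2).astype(float),K,np.array([c["k1"],0,0,0.])).reshape(h,w,2)
    X=np.dstack([p*z[...,None],z])
    W=(X-np.asarray(c["t"]))@np.asarray(c["R"])
    W[z==0]=np.nan
    return W
E
python3 - <<'E'
from h import *
for n in("top","side"):
    c=r.read_camera(n); cv2.imwrite(f"pics/{n}0.png",c["frame"]); np.save(n+".npy",cloud(c))
    print(n,np.round(-np.array(c["R"]).T@c["t"],2))
    for t in("long_handle","short_handle","long_lever","short_lever","wax","mug","mallet","gouge","chisel","rosette","offcut"):
        print(t,[(np.round(d["extent"]).astype(int).tolist(),round(d["conf"],2)) for d in r.look_for(t,n)[:2]])
print(r.state())
E
```

```text
top [ 0.54 -0.04  0.9 ]
long_handle [([247, 184, 271, 210], 0.66), ([290, 194, 420, 269], 0.65)]
short_handle [([99, 184, 210, 249], 0.57), ([294, 196, 421, 266], 0.49)]
long_lever [([324, 247, 403, 269], 0.76), ([143, 240, 160, 344], 0.61)]
short_lever [([128, 240, 180, 251], 0.66)]
wax [([247, 183, 273, 214], 0.58)]
mug [([327, 103, 369, 150], 0.83)]
mallet [([250, 97, 288, 150], 0.73)]
gouge [([143, 238, 161, 341], 0.61)]
chisel [([362, 253, 373, 352], 0.71)]
rosette [([237, 269, 276, 306], 0.68), ([97, 182, 212, 250], 0.46)]
offcut [([151, 116, 212, 152], 0.76)]
side [ 0.53 -0.71  0.59]
long_handle [([209, 221, 309, 390], 0.9), ([346, 144, 391, 263], 0.41)]
short_handle [([239, 124, 299, 211], 0.62)]
long_lever [([209, 235, 245, 323], 0.89)]
short_lever [([242, 133, 252, 164], 0.75)]
wax [([281, 209, 304, 250], 0.55)]
mug [([363, 260, 427, 329], 0.87), ([208, 233, 247, 320], 0.4)]
mallet [([346, 145, 390, 263], 0.84), ([360, 262, 428, 329], 0.41)]
gouge [([153, 172, 248, 186], 0.79), ([207, 220, 309, 391], 0.2)]
chisel [([88, 330, 230, 348], 0.83), ([212, 234, 247, 322], 0.41)]
r
[... 161 characters left out ...]
3e+01,  1.48638324e-03,
        8.72622523e+01, -4.89340801e+00]), 'qd': array([-0.01947349,  0.05804557, -0.03173448,  0.05536007, -0.07879527,
       -0.00894341]), 'tau': array([ 4.85573310e-04, -5.69313455e+01, -5.00866699e+01, -3.61495549e-04,
        9.67364285e-04,  5.17754074e-05]), 'eef_pos': array([ 0.18809546, -0.56975771,  0.23129546]), 'tool_rot': array([[ 3.13445446e-01, -9.49606209e-01,  2.17338708e-05],
       [-9.49606209e-01, -3.13445446e-01,  2.06146146e-05],
       [-1.27633832e-05, -2.71001758e-05, -1.00000000e+00]]), 'wrist_force': array([ 0.6366653 , -0.38075193, -0.49209363]), 'torque': array([-0.01583288, -0.00541715, -0.09607648]), 'grip_width': 0.08538290990454006}
```

View pics/top0.png

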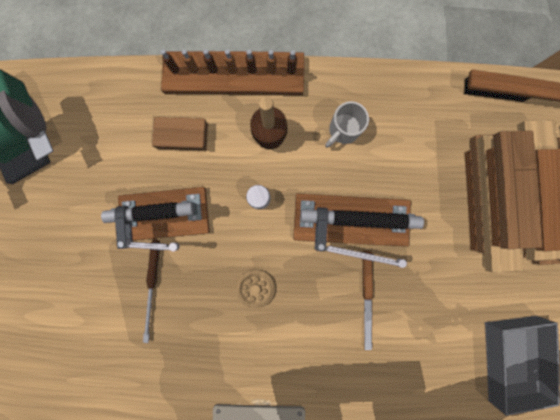

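View pics/side0.png

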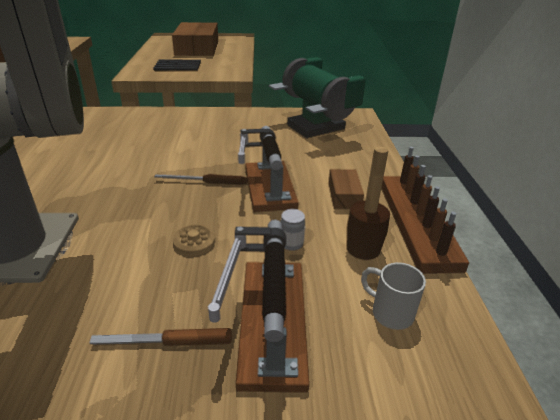

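Run:
```python
from h import *
W=np.load("top.npy")
for nm,(a,b,c,d) in dict(long=(285,175,425,275),short=(95,175,215,255)).items():
    P=W[b:d,a:c].reshape(-1,3); P=P[np.isfinite(P[:,2])]
    # foot top ~22mm
    f=P[abs(P[:,2]-.022)<.006]; print(nm,"foot",len(f),cv2.minAreaRect(f[:,:2].astype(np.float32)))
    g=P[(P[:,2]>.126)&(P[:,2]<.15)]; print("hi",len(g),cv2.minAreaRect(g[:,:2].astype(np.float32)), np.percentile(g[:,2],[5,50,95]))
    q=P[(P[:,2]>.12)&(P[:,2]<.15)]
    np.save(nm+"_hi.npy",q)
# maps
for s in("top",):
    for nm,row in (("long",slice(190,275,4)),("short",slice(180,256,4))):
        cols=slice(290,425,8) if nm=="long" else slice(97,213,7)
        print(nm);print(np.array2string(np.round(W[row,cols,2]*1000),max_line_width=200,formatter={'float':lambda x:'%4.0f'%x}))
```

```text
long foot 3476 ((0.5192198753356934, -0.2086775302886963), (0.26923081278800964, 0.17911876738071442), 87.92688751220703)
hi 2469 ((0.524092435836792, -0.20646660029888153), (0.24938032031059265, 0.10795377194881439), 81.83875274658203) [0.12862214 0.13473771 0.14264781]
short foot 2581 ((0.5394566059112549, 0.23095090687274933), (0.1479559689760208, 0.20917610824108124), 7.186115264892578)
hi 1808 ((0.529689610004425, 0.23325428366661072), (0.09821043163537979, 0.1890309900045395), 1.1700780391693115) [0.1281506  0.13443567 0.14257898]
long
[[  -0    3    0    1    2    1    2    4    1   -0    1    3    2    4    3    2    0]
 [  -0   24   24   17   -1    1    2    5    3    0    3    2   -0   -0   -0    3    1]
 [   1   23   21   23   24   27   25   22   22   24   26   22   20    2    2    2    3]
 [   2   21   32   24   22   21   23   23   23   24   21   25   22   26   22   22    3]
 [   2   22   29   23   21   23   20   22   25   23   25   23   22   31   30    1    3]
 [   1   26  127  123  137   23  126   24   22   22   23   24   22   28   27    0    0]
 [  -1   22  131  133  1
[... 2363 characters left out ...]
-0    0    3  142  125   27   24   23   23   25   25   23   22   22   24   21    1]
 [  -1    2    2  142  140   23   25   23   21   23   25   23   22   24   24   25    3]
 [   3    1    0  144  140   22   21   22   21   27   23   22   24   24   21   24    8]
 [   0   -0    3  143  141  100   21   22   23   25   24   20   20    1    1   -1    2]
 [   1    1    0  140  140  102    0    3   22    0    0   -1   -1    1   -0   -1    0]
 [  -3    3    2  144  144  132  132  130  132  131  123  132    1    3   -0    2    3]
 [   1    3    1  141  128    3    2   -1  132  134  131  135   -1    2    2    1    1]
 [   1    2    2    2    2   -3    2    2   26    1    1   -0    2    3   -1   -1    0]]
```

```bash
cat > fit.py <<'E'
from h import *
from scipy.spatial import cKDTree
def fit(W,nm):
    L=.25 if nm=="long" else .19; py=.083 if nm=="long" else .053
    BL=.17 if nm=="long" else .105; pp=.13 if nm=="long" else .08
    c=(.52,-.207) if nm=="long" else (.539,.231)
    P=W.reshape(-1,3); P=P[np.isfinite(P[:,2])]
    P=P[np.hypot(P[:,0]-c[0],P[:,1]-c[1])<.19]
    f=P[abs(P[:,2]-.0225)<.005]
    hi=P[(P[:,2]>.118)&(P[:,2]<.15)]
    from scipy.optimize import minimize
    Fy=.27 if nm=="long" else .21
    def loc(p,Q):
        R=np.array([[np.cos(p[2]),-np.sin(p[2])],[np.sin(p[2]),np.cos(p[2])]])
        return (Q[:,:2]-p[:2])@R
    # bar fit: points in hi, near bar; robust
    def cost(p):
        q=loc(p,hi); m=(abs(q[:,1])<L/2+.03)
        d=np.abs(q[:,0]); bar=np.minimum(d,.03)**2
        ins=((abs(q[:,0])<.016)&(abs(q[:,1])<L/2)).sum()
        # lever model at rest, angle 0.15: blade from pivot (-.06,py) direction (-sin .15,-cos .15)
        a=.15; dv=np.array([-np.sin(a),-np.cos(a)])
        e=q-np.array([-.06,py]); s=e@dv; n=e@np.array([dv[1],-dv[0]])
        ds=np.hypot(np.maximum(0,np.maximum(-s,s-BL)),np.maximum(abs(n)-.005,0))
        db=np.hypot(np.maximum(abs(q[:,0])-.0175,0),np.maximum(abs(q[:,1])-L/2,0))
        arm=np.hypot(np.maximum(abs(q[:,1]-py)-.013,0),np.maximum(np.maximum(q[:,0],-.06-q[:,0]),0))
        fit_=np.minimum(np.minimum(np.minimum(ds,db),arm),.02).mean()
        qf=loc(p,f); of=np.minimum(np.hypot(np.maximum(abs(qf[:,0])-.055,0),np.maximum(abs(qf[:,1])-Fy/2,0)),.01).mean()
        # extents of model must be covered
        tr=cKDTree(q); 
        mod=np.r_[np.c_[np.linspace(-.012,.012,5).repeat(9),np.tile(np.linspace(-L/2,L/2,9),5)],np.array([-.06,py])+np.linspace(0,BL,12)[:,None]*dv]
        cov=np.minimum(tr.query(mod)[0],.02).mean()
        trf=cKDTree(qf); cor=np.array([[sx*.055,sy*Fy/2] for sx in(-1,1) for sy in(-1,1)])
        cf=np.minimum(trf.query(cor)[0],.02).mean()
        return fit_+of+cov+.3*cf
    best=min((minimize(cost,[c[0],c[1],y],method="Nelder-Mead",options=dict(initial_simplex=[[c[0],c[1],y],[c[0]+.01,c[1],y],[c[0],c[1]+.01,y],[c[0],c[1],y+.05]],xatol=1e-5,fatol=1e-8,maxiter=600)) for y in(-.3,-.15,0,.15,.3)),key=lambda s:s.fun)
    p=best.x; R=np.array([[np.cos(p[2]),-np.sin(p[2])],[np.sin(p[2]),np.cos(p[2])]])
    # measured blade line
    q=loc(p,hi); b=q[(q[:,0]<-.03)&(q[:,1]<py-.022)]
    ab=np.polyfit(b[:,1],b[:,0],1)
    piv=p[:2]+R@[-.06,py]
    out=dict(origin=p[:2],yaw=p[2],pivot=piv,cost=best.fun,n=len(b),lean=np.arctan(ab[0]),blade_x_at_pivot=np.polyval(ab,py),tip_y=b[:,1].min())
    for a,k in((.15,"rest"),(.15-(.28 if nm=="long" else .34),"stop")):
        n=np.array([np.cos(a),-np.sin(a)]); dv=np.array([-np.sin(a),-np.cos(a)])
        out["press_"+k]=piv+R@(pp*dv-.005*n); out["n_"+k]=R@n; out["tip_"+k]=piv+R@(BL*dv)
    return out
if __name__=="__main__":
    W=np.load("top.npy")
    for n in("long","short"):
        print(n,{k:np.round(v,4).tolist() for k,v in fit(W,n).items()})
    S=np.load("side.npy")
    for nm,(a,b,c,d) in dict(lt=(206,300,222,322),st=(236,150,248,164)).items():
        P=S[b:d,a:c].reshape(-1,3);P=P[(P[:,2]>.1)&(P[:,2]<.15)];print(nm,len(P),np.round(np.median(P,0),4),np.round(P.min(0),3),np.round(P.max(0),3))
E
python3 fit.py
```

```text
long {'origin': [0.5532, -0.2101], 'yaw': -0.0437, 'pivot': [0.4969, -0.1245], 'cost': 0.003, 'n': 404, 'lean': 0.1293, 'blade_x_at_pivot': -0.062, 'tip_y': -0.0919, 'press_rest': [0.4669, -0.2511], 'n_rest': [0.9813, -0.1925], 'tip_rest': [0.4641, -0.2914], 'press_stop': [0.5031, -0.2545], 'n_stop': [0.9963, 0.0862], 'tip_stop': [0.5115, -0.2939]}
short {'origin': [0.5577, 0.2336], 'yaw': 0.1115, 'pivot': [0.4922, 0.2796], 'cost': 0.0044, 'n': 248, 'lean': 0.1387, 'blade_x_at_pivot': -0.0605, 'tip_y': -0.0595, 'press_rest': [0.4841, 0.1999], 'n_rest': [0.9993, -0.0385], 'tip_rest': [0.4882, 0.1747], 'press_stop': [0.5112, 0.2017], 'n_stop': [0.9549, 0.2969], 'tip_stop': [0.5234, 0.1793]}
lt 245 [ 0.4653 -0.2945  0.128 ] [ 0.456 -0.3    0.108] [ 0.472 -0.267  0.135]
st 87 [0.4887 0.1696 0.1253] [0.48  0.165 0.109] [0.496 0.208 0.133]
```

```bash
cat >> h.py <<'E'
def to(p,deg=None):
    """tool shift (cm) and turn about tool z (deg) to put TCP at p, tool -y at world heading deg"""
    s=r.state(); R=np.array(s["tool_rot"]); d=R.T@(np.array(p)-s["eef_pos"])*100
    h=np.degrees(np.arctan2(-R[1,1],-R[0,1]))
    print("shift",np.round(d,2),"turn z",None if deg is None else round(h-deg,2),"heading",round(h,2),"t",s["clock"],"F",np.round(s["wrist_force"],2))
E
python3 - <<'E'
from h import *
to([.42,-.25,.2],3); to([.42,-.25,.1],3)
E
```

```text
shift [-23.1  -32.04   3.13] turn z 15.27 heading 18.27 t 1.2 F [ 0.64 -0.38 -0.49]
shift [-23.1  -32.04  13.13] turn z 15.27 heading 18.27 t 1.2 F [ 0.64 -0.38 -0.49]
```

>>> {"op": "send_rows", "data": {
  "plan": [
    [[-2.9,-4,0.4,0,0,2,0],[-5.8,-8,0.8,0,0,4,0],[-8.7,-12,1.2,0,0,6,0],[-11.6,-16,1.6,0,0,8,0],[-14.5,-20,2,0,0,10,0],[-17.4,-24,2.4,0,0,12,0],[-20.2,-28,2.8,0,0,14,0],[-22,-30.5,3,0,0,15.3,0],[-23.1,-32,3.1,0,0,15.3,0],[-23.1,-32,3.1,0,0,15.3,0]]
  ]
}}

```text
clock: 2.2
eef_pos: [0.4207, -0.2481, 0.2002]
tool_rot: [[0.055, -0.998, 0.0], [-0.998, -0.055, 0.001], [-0.001, -0.0, -1.0]]
wrist_force: [-0.5, 0.6, -0.1]
grip_width: 0.0001
```

Run:
```python
from h import *
to([.42,-.25,.1],3)
```

```text
shift [ 0.19  0.08 10.02] turn z 0.16 heading 3.16 t 2.2 F [-0.54  0.55 -0.11]
```

Lower, check with the side camera.

>>> {"op": "send_rows", "data": {
  "plan": [
    [[0.2,0.1,3,0,0,0,0],[0.2,0.1,6,0,0,0,0],[0.2,0.1,8.5,0,0,0,0],[0.2,0.1,10,0,0,0,0],[0.2,0.1,10,0,0,0,0],[0.2,0.1,10,0,0,0,0]]
  ]
}}

```text
clock: 2.8
eef_pos: [0.4195, -0.2508, 0.1006]
tool_rot: [[0.054, -0.999, 0.0], [-0.999, -0.054, 0.0], [-0.0, -0.0, -1.0]]
wrist_force: [0.3, 0.3, 0.8]
grip_width: 0.0
```

Run:
```python
from h import *
to([.456,-.25,.1],3)
c=r.read_camera("side"); cv2.imwrite("pics/side1.png",cv2.resize(c["frame"][180:400,150:400],None,fx=2.5,fy=2.5))
```

```text
shift [ 0.12 -3.65  0.06] turn z 0.12 heading 3.12 t 2.8 F [0.3  0.26 0.85]
```

View pics/side1.png

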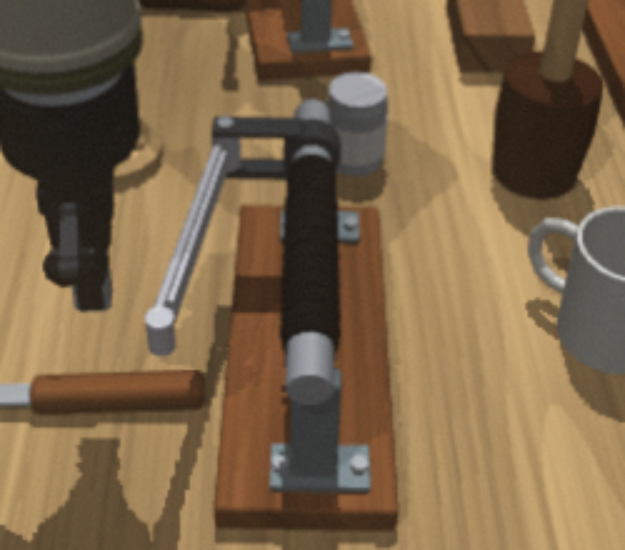

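>>> {"op": "send_rows", "data": {
  "plan": [
    [[0.1,-0.6,0,0,0,0,0],[0.1,-1.2,0,0,0,0,0],[0.1,-1.8,0,0,0,0,0],[0.1,-2.4,0,0,0,0,0],[0.1,-3,0,0,0,0,0],[0.1,-3.5,0,0,0,0,0],[0.1,-4,0,0,0,0,0],[0.1,-4.4,0,0,0,0,0],[0.1,-4.4,0,0,0,0,0]]
  ]
}}

```text
clock: 3.75
eef_pos: [0.4641, -0.2496, 0.1012]
tool_rot: [[0.055, -0.999, 0.001], [-0.999, -0.055, -0.0], [0.0, -0.001, -1.0]]
wrist_force: [-3.6, -1.8, -0.0]
grip_width: -0.0003
```

>>> {"op": "send_rows", "data": {
  "plan": [
    [[0.1,-0.3,0,0,0,0,0],[0.2,-0.7,0,0,0,0,0],[0.3,-1.1,0,0,0,0,0],[0.3,-1.5,0,0,0,0,0],[0.4,-1.9,0,0,0,0,0],[0.4,-2.2,0,0,0,0,0],[0.4,-2.4,0,0,0,0,0],[0.4,-2.4,0,0,0,0,0]]
  ]
}}

```text
clock: 4.55
eef_pos: [0.4881, -0.2522, 0.1008]
tool_rot: [[0.055, -0.998, -0.001], [-0.998, -0.055, 0.0], [-0.0, 0.001, -1.0]]
wrist_force: [-6.2, 1.6, 1.9]
grip_width: 0.0001
```

>>> {"op": "send_rows", "data": {
  "plan": [
    [[0,-0.1,0,0,0,0,0],[0.1,-0.2,0,0,0,0,0],[0.1,-0.3,0,0,0,0,0],[0.1,-0.3,0,0,0,0,0]]
  ]
}}

```text
clock: 4.95
eef_pos: [0.4908, -0.2527, 0.1006]
tool_rot: [[0.055, -0.998, -0.002], [-0.998, -0.055, 0.001], [-0.001, 0.002, -1.0]]
wrist_force: [-7.9, 2.5, 3.3]
grip_width: -0.0004
```

>>> {"op": "send_rows", "data": {
  "plan": [
    [[0,-0.1,0,0,0,0,0],[0,-0.2,0,0,0,0,0],[0,-0.2,0,0,0,0,0]]
  ]
}}

```text
clock: 5.25
eef_pos: [0.4915, -0.2526, 0.1005]
tool_rot: [[0.055, -0.998, -0.005], [-0.998, -0.055, 0.001], [-0.001, 0.005, -1.0]]
wrist_force: [-13.5, 1.6, 7.3]
grip_width: -0.0002
```

>>> {"op": "send_rows", "data": {
  "plan": [
    [[0,-0.15,0,0,0,0,0],[0,-0.15,0,0,0,0,0],[0,-0.15,0,0,0,0,0],[0,-0.15,0,0,0,0,0],[0,-0.15,0,0,0,0,0],[0,-0.15,0,0,0,0,0],[0,-0.15,0,0,0,0,0],[0,-0.15,0,0,0,0,0]]
  ]
}}

```text
clock: 6.05
eef_pos: [0.4915, -0.2526, 0.1005]
tool_rot: [[0.055, -0.998, -0.009], [-0.998, -0.055, 0.002], [-0.002, 0.009, -1.0]]
wrist_force: [-14.0, 1.9, 9.3]
grip_width: 0.0001
```

Run:
```python
from h import *
c=r.read_camera("side"); cv2.imwrite("pics/side2.png",cv2.resize(c["frame"][180:400,150:400],None,fx=2.5,fy=2.5))
W=cloud(c);P=W.reshape(-1,3);P=P[np.isfinite(P[:,2])]
m=(P[:,2]>.105)&(P[:,2]<.136)&(abs(P[:,1]+.295)<.012)&(abs(P[:,0]-.5)<.035); print(m.sum(),np.round(np.percentile(P[m],[2,50,98],axis=0),4))
print(r.state()["wrist_force"],r.state()["clock"])
```

```text
219 [[ 0.5054 -0.3014  0.1092]
 [ 0.5127 -0.2977  0.1273]
 [ 0.5338 -0.2848  0.134 ]]
[-13.4677288    1.44060724   8.44838913] 6.1
```

View pics/side2.png

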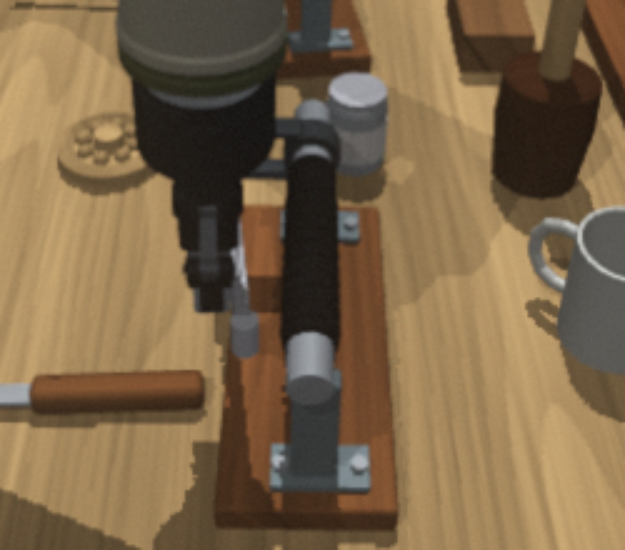

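Lever is against its stop (tip x 0.513, predicted 0.512; force rising with no motion). Hold a little longer, then back off.

>>> {"op": "send_rows", "data": {
  "plan": [
    [[0,-0.13,0,0,0,0,0],[0,-0.13,0,0,0,0,0],[0,-0.13,0,0,0,0,0],[0,-0.13,0,0,0,0,0],[0,-0.13,0,0,0,0,0],[0,-0.13,0,0,0,0,0],[0,-0.13,0,0,0,0,0]]
  ]
}}

```text
clock: 6.8
eef_pos: [0.4914, -0.2526, 0.1006]
tool_rot: [[0.055, -0.998, -0.012], [-0.998, -0.055, 0.002], [-0.003, 0.012, -1.0]]
wrist_force: [-13.8, 2.0, 9.5]
grip_width: -0.0001
```

>>> {"op": "send_rows", "data": {
  "plan": [
    [[0,0.5,0,0,0,0,0],[-0.1,1.2,0,0,0,0,0],[-0.2,1.9,0,0,0,0,0],[-0.3,2.6,0,0,0,0,0],[-0.3,3.4,0,0,0,0,0],[-0.3,4.4,0,0,0,0,0],[-0.3,5.6,0,0,0,0,0],[-0.3,7,0,0,0,0,0],[-0.3,7.5,0,0,0,0,0],[-0.3,7.5,0,0,0,0,0]]
  ]
}}

```text
clock: 7.8
eef_pos: [0.416, -0.254, 0.1018]
tool_rot: [[0.054, -0.998, -0.012], [-0.999, -0.054, 0.001], [-0.002, 0.011, -1.0]]
wrist_force: [-1.0, 1.1, -0.2]
grip_width: 0.0002
```

Run:
```python
from h import *
c=r.read_camera("side"); W=cloud(c);P=W.reshape(-1,3);P=P[np.isfinite(P[:,2])]
m=(P[:,2]>.105)&(P[:,2]<.136)&(abs(P[:,1]+.295)<.012)&(abs(P[:,0]-.48)<.05); print(m.sum(),np.round(np.percentile(P[m],[2,50,98],axis=0),4))
cv2.imwrite("pics/side3.png",c["frame"])
to([.42,-.25,.2],8); to([.44,.2,.2],8)
s=r.state(); print(np.round(s["tool_rot"],3),s["joint_positions"])
```

```text
207 [[ 0.4564 -0.2993  0.1087]
 [ 0.4645 -0.2959  0.128 ]
 [ 0.4716 -0.2851  0.1337]]
shift [-0.4  -0.27 -9.82] turn z -4.9 heading 3.1 t 7.85 F [ 0.96 -0.19 -0.44]
shift [-45.23  -4.7   -9.78] turn z -4.9 heading 3.1 t 7.85 F [ 0.96 -0.19 -0.44]
[[ 0.054 -0.998 -0.011]
 [-0.999 -0.054  0.001]
 [-0.002  0.011 -1.   ]] [-37.15766281  -3.52056208 110.42654655  -0.34311234  73.65900509
  49.83862291]
```

View pics/side3.png

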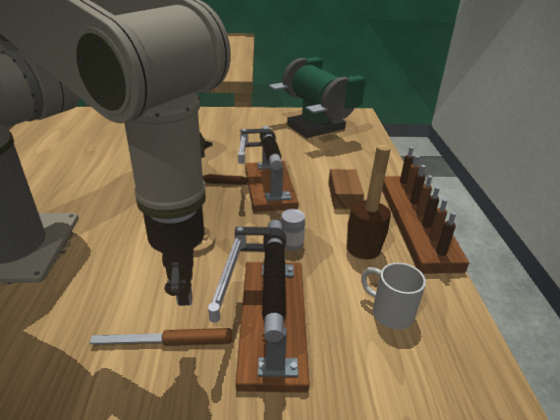

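>>> {"op": "send_rows", "data": {
  "plan": [
    [[0,0,-3,0,0,0,0],[-1,0,-6,0.6,0,-2,0],[-5,-0.4,-9,0.6,0,-4,0],[-10,-0.8,-9.8,0.6,0,-6,0],[-15,-1.2,-9.8,0.6,0,-8,0],[-20,-1.6,-9.8,0.6,0,-10,0],[-25,-2,-9.8,0.6,0,-11,0],[-30,-2.4,-9.8,0.6,0,-11,0],[-35,-2.8,-9.8,0.6,0,-11,0],[-39,-3.2,-9.8,0.6,0,-11,0]]
  ]
}}

```text
clock: 8.85
eef_pos: [0.4285, 0.14, 0.2008]
tool_rot: [[0.245, -0.97, 0.001], [-0.97, -0.245, 0.004], [-0.003, -0.001, -1.0]]
wrist_force: [0.2, 0.1, 0.6]
grip_width: 0.0002
```

Run:
```python
from h import *
to([.43,.2,.1],14)
```

```text
shift [-5.74 -1.6  10.11] turn z 0.17 heading 14.17 t 8.85 F [0.16 0.08 0.59]
```

>>> {"op": "send_rows", "data": {
  "plan": [
    [[-3,-0.8,0,0,0,0,0],[-5.7,-1.6,1,0,0,0,0],[-5.7,-1.6,4,0,0,0,0],[-5.7,-1.6,7,0,0,0,0],[-5.7,-1.6,9,0,0,0,0],[-5.7,-1.6,10.1,0,0,0,0],[-5.7,-1.6,10.1,0,0,0,0],[-5.7,-1.6,10.1,0,0,0,0]]
  ]
}}

```text
clock: 9.65
eef_pos: [0.4307, 0.1999, 0.101]
tool_rot: [[0.245, -0.97, 0.002], [-0.97, -0.245, 0.004], [-0.004, -0.003, -1.0]]
wrist_force: [0.4, 0.4, 0.5]
grip_width: 0.0003
```

Run:
```python
from h import *
to([.473,.2,.1]);to([.495,.1985,.1])
c=r.read_camera("top"); cv2.imwrite("pics/top1.png",cv2.resize(c["frame"][150:350,70:270],None,fx=3,fy=3))
```

```text
shift [ 1.02 -4.1   0.11] turn z None heading 14.17 t 9.65 F [0.37 0.41 0.49]
shift [ 1.71 -6.2   0.11] turn z None heading 14.17 t 9.65 F [0.37 0.41 0.49]
```

View pics/top1.png

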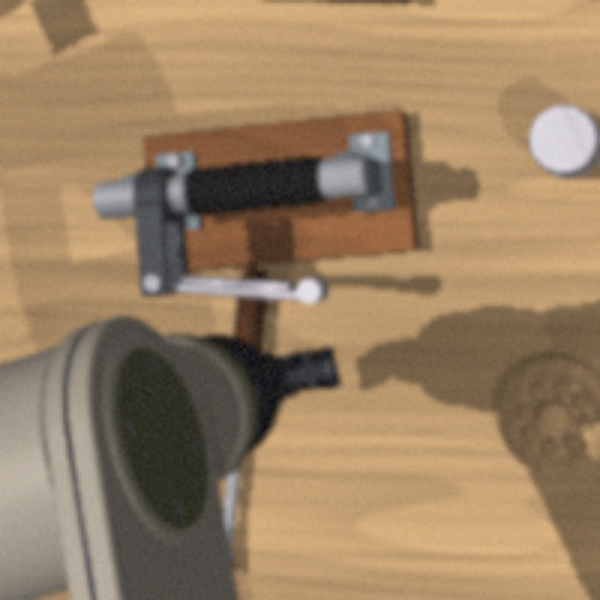

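Run:
```python
from h import *
c=r.read_camera("top")
K=np.array([[c["fx"],0,c["cx"]],[0,c["fy"],c["cy"]],[0,0,1.]])
P=np.array([r.state()["eef_pos"],[.4841,.1999,.12],[.4882,.1747,.12],[.4922,.2796,.12]])
u=cv2.projectPoints(P,cv2.Rodrigues(np.array(c["R"]))[0],np.array(c["t"],float),K,np.array([c["k1"],0,0,0.]))[0][:,0]
print((u-[70,150])*3)
W=cloud(c);Q=W[260:285,155:190].reshape(-1,3);Q=Q[Q[:,2]>.05];print(len(Q),np.round(np.percentile(Q,[2,50,98],axis=0),3))
S=cloud(r.read_camera("side")).reshape(-1,3);S=S[(np.hypot(S[:,0]-.43,S[:,1]-.2)<.06)&(S[:,2]>.06)&(S[:,2]<.13)];print(len(S),np.round(np.percentile(S,[2,50,98],axis=0),3))
```

```text
[[281.65070241 368.38982164]
 [275.74536889 294.79022627]
 [311.82591547 289.85653335]
 [164.21600953 279.68376906]]
429 [[0.431 0.138 0.155]
 [0.444 0.161 0.206]
 [0.458 0.187 0.267]]
105 [[0.42  0.182 0.102]
 [0.432 0.19  0.118]
 [0.484 0.2   0.13 ]]
```

Run:
```python
from h import *
S=cloud(r.read_camera("side")).reshape(-1,3); st=r.state();S=S[np.isfinite(S[:,2])]
q=(S-st["eef_pos"])@np.array(st["tool_rot"])
q=q[(abs(q[:,0])<.09)&(abs(q[:,1])<.045)&(q[:,2]<.01)&(q[:,2]>-.12)]
for z in np.arange(0,-.12,-.01):
    m=(q[:,2]<=z)&(q[:,2]>z-.01)
    if m.any(): print(round(z,2),m.sum(),np.round(np.percentile(q[m],[1,99],axis=0)[:,:2]*1000))
```

```text
0.0 34 [[ -7. -44.]
 [ 43.  11.]]
-0.01 44 [[ -4. -44.]
 [ 45.  11.]]
-0.02 50 [[  1. -45.]
 [ 46.  11.]]
-0.03 26 [[  6. -42.]
 [ 43.  11.]]
-0.04 20 [[-23. -10.]
 [ 34.  14.]]
-0.05 35 [[  4. -11.]
 [ 40.  14.]]
-0.06 45 [[-17. -11.]
 [ 49.  17.]]
-0.07 56 [[-10. -14.]
 [ 57.  18.]]
-0.08 82 [[ -8. -16.]
 [ 63.  18.]]
-0.09 101 [[-49. -18.]
 [ 63.  20.]]
-0.1 113 [[-14. -19.]
 [ 47.  20.]]
-0.11 58 [[-1. -9.]
 [43. 12.]]
```

>>> {"op": "send_rows", "data": {
  "plan": [
    [[0.2,-0.7,0.1,0,0,0,0],[0.4,-1.4,0.1,0,0,0,0],[0.5,-2.1,0.1,0,0,0,0],[0.7,-2.8,0.1,0,0,0,0],[0.9,-3.4,0.1,0,0,0,0],[1,-3.9,0.1,0,0,0,0],[1.1,-4.4,0.1,0,0,0,0],[1.2,-4.8,0.1,0,0,0,0],[1.3,-5.2,0.1,0,0,0,0],[1.3,-5.2,0.1,0,0,0,0]]
  ]
}}

```text
clock: 10.85
eef_pos: [0.4846, 0.1998, 0.1003]
tool_rot: [[0.245, -0.97, 0.002], [-0.97, -0.245, 0.004], [-0.004, -0.003, -1.0]]
wrist_force: [-3.0, -1.8, 0.2]
grip_width: -0.0001
```

Run:
```python
from h import *
to([.495,.1985,.1],16);to([.5007,.1984,.1])
```

```text
shift [ 0.38 -0.98  0.03] turn z -1.84 heading 14.16 t 10.85 F [-3.03 -1.75  0.22]
shift [ 0.53 -1.53  0.03] turn z None heading 14.16 t 10.85 F [-3.03 -1.75  0.22]
```

>>> {"op": "send_rows", "data": {
  "plan": [
    [[0.1,-0.3,0,0,0,0,0],[0.2,-0.6,0,0,0,0,0],[0.3,-0.9,0,0,0,0,0],[0.4,-1.1,0,0,0,0,0],[0.4,-1.25,0,0,0,0,0],[0.4,-1.25,0,0,0,0,0]]
  ]
}}

```text
clock: 11.45
eef_pos: [0.497, 0.1995, 0.1]
tool_rot: [[0.245, -0.97, 0.0], [-0.97, -0.245, 0.005], [-0.004, -0.001, -1.0]]
wrist_force: [-5.7, 1.0, 2.1]
grip_width: 0.0002
```

>>> {"op": "send_rows", "data": {
  "plan": [
    [[0,-0.1,0,0,0,0,0],[0,-0.2,0,0,0,0,0],[0,-0.25,0,0,0,0,0],[0,-0.25,0,0,0,0,0]]
  ]
}}

```text
clock: 11.85
eef_pos: [0.4989, 0.2, 0.0999]
tool_rot: [[0.245, -0.969, -0.001], [-0.969, -0.245, 0.004], [-0.004, -0.0, -1.0]]
wrist_force: [-6.4, -2.4, 2.4]
grip_width: -0.0
```

>>> {"op": "send_rows", "data": {
  "plan": [
    [[0,-0.1,0,0,0,0,0],[0,-0.2,0,0,0,0,0],[0,-0.25,0,0,0,0,0],[0,-0.25,0,0,0,0,0]]
  ]
}}

```text
clock: 12.25
eef_pos: [0.4995, 0.2001, 0.0998]
tool_rot: [[0.246, -0.969, -0.005], [-0.969, -0.246, 0.003], [-0.004, 0.004, -1.0]]
wrist_force: [-14.0, -5.1, 10.7]
grip_width: -0.0
```

>>> {"op": "send_rows", "data": {
  "plan": [
    [[0,-0.14,0,0,0,0,0],[0,-0.14,0,0,0,0,0],[0,-0.14,0,0,0,0,0],[0,-0.14,0,0,0,0,0],[0,-0.14,0,0,0,0,0],[0,-0.14,0,0,0,0,0],[0,-0.14,0,0,0,0,0],[0,-0.14,0,0,0,0,0],[0,-0.14,0,0,0,0,0],[0,-0.14,0,0,0,0,0]]
  ]
}}

```text
clock: 13.25
eef_pos: [0.4993, 0.2001, 0.0998]
tool_rot: [[0.246, -0.969, -0.008], [-0.969, -0.246, 0.002], [-0.004, 0.008, -1.0]]
wrist_force: [-13.4, -4.5, 9.0]
grip_width: 0.0002
```

Run:
```python
from h import *
c=r.read_camera("side"); P=cloud(c).reshape(-1,3);P=P[np.isfinite(P[:,2])]
for y,x in((.174,.515),(-.295,.48)):
    m=(P[:,2]>.105)&(P[:,2]<.136)&(abs(P[:,1]-y)<.012)&(abs(P[:,0]-x)<.03); print(m.sum(),np.round(np.percentile(P[m],[2,50,98],axis=0),4))
cv2.imwrite("pics/side4.png",cv2.resize(c["frame"][100:340,80:440],None,fx=2.2,fy=2.2))
s=r.state();print(s["wrist_force"],s["eef_pos"],s["clock"])
```

```text
108 [[0.4958 0.1696 0.108 ]
 [0.5216 0.1761 0.1224]
 [0.5449 0.1858 0.133 ]]
204 [[ 0.4564 -0.2994  0.1093]
 [ 0.4645 -0.2959  0.1283]
 [ 0.4717 -0.2848  0.1339]]
[-13.18216178  -4.02253209   8.8731315 ] [0.49933602 0.20007406 0.09984044] 13.3
```

View pics/side4.png

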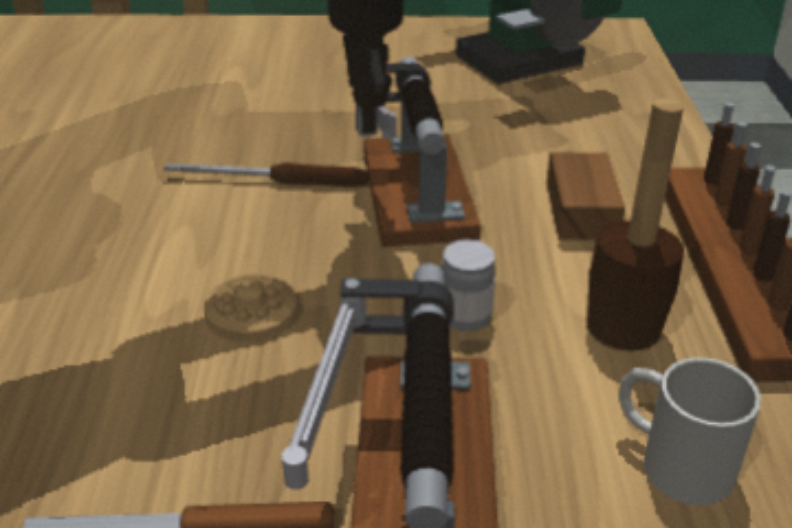

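The short lever is on its stop: the force is steady at about 14 N without motion, and the tip is where predicted. The long lever is fully out and nothing else has moved, so I am handing in.

```bash
python3 -c "
from workcell import r
print(r.close_job()); print(r.state()['wrist_force'])"
```

```text
the job is handed in; nothing more can be done
None
the job is handed in; nothing more can be done
```

Both levers were checked in the order asked, and the job was handed in at about 13.3 s with the short lever still held on its stop.

- **Long lever:** I pressed it in with the side of the closed fingers, at about 14 N, and held it on its stop for about 1.6 s. The blade's end measured x = 0.513, against 0.512 expected at the stop. After I let go it sprang back fully, with the end at x = 0.4645 against 0.465 before the press.
- **Short lever:** I pressed it the same way and was still holding it at about 14 N when I handed in. The arm no longer moved forward as the force rose. The blade's end measured about (0.522, 0.176), against (0.523, 0.179) expected, which agrees within the camera accuracy.
- **Surroundings:** The last picture shows the long lever fully out. The loose things in view look undisturbed, judged by eye only.

The wrist also showed an upward force of 7 to 11 N while each lever was on its stop. I put it down to friction on the blade and did not look into it further. No check failed. The reading after hand-in returned no values.

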